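# Stage a leg tube in its row and snap its end cap on

## Task

Complete the row on the low staging shelf: stand the uncapped aluminium leg tube upright on the green spot, in line with the two capped tubes, and let go of it; only then press the blue snap cap onto its top until it clicks past the two brass spring buttons and is fully home. Do not let go at the end: go on pressing the cap firmly down (about 10 N) and finish while still holding it pressed. Leave the capped tubes and everything else on the bench where they are.

Things in the scene. Friction and masses are not known exactly. Their poses are not given: they have to be found in the camera images.
- leg_tube: The uncapped leg tube, loose, standing upright: plain aluminium tube 30 mm in diameter on a smooth black nylon foot disc (60 mm in diameter, 10 mm high; slides easily), 90 mm tall over all, 0.25 to 0.42 kg. Origin: centre of its underside, z up along the tube. Smooth and free to be gripped between 12 and 66 mm above its underside.
- tube_plug: The black plug, 8 mm high, that closes the top of leg_tube and moves with it; it tapers upward from 30 to 22 mm in diameter. Origin: centre of its flat top, 90 mm above the tube's underside. The roof inside a fully seated cap rests on this top.
- buttons_mid (a point): Point on the tube's axis midway between its two brass spring buttons, 75 mm above the tube's underside. The buttons are domes 15 mm wide that stick out 4 mm on opposite sides of the tube, along its x axis, and give way inwards when pressed.
- snap_cap: The loose blue snap cap, a round cup lying mouth down on the bench: 48 mm outside diameter, 34 mm high, 30 to 60 g. Origin: centre of the rim of its mouth (its underside), z up through its closed top. Inside, the roof is 28 mm above the rim; the bore is 41 mm wide and narrows to 33 mm in the lowest 4 mm (the snap bead). It fits at any turn.
- cap_top (a point): Centre of the snap cap's flat top, 34 mm above its rim. Pushed down on the tube, the cap meets the buttons when its rim is about 81 mm above the tube's underside; the resistance peaks at about 7 to 13 N, falls off sharply (the click) near 76 mm, then almost nothing resists until the cap stops dead on the plug with its rim at 62 mm and its top at 96 mm.
- staging_shelf: Low fixed grey shelf with steel wire edges, 110 mm (its x) by 290 mm (its y). Origin: on the bench under its centre; its flat deck is 50 mm above the origin. The row runs along its y axis: three places 90 mm apart, the middle one at the shelf's centre. Two hold capped tubes, the third has the green spot; which one is empty changes.
- green_spot: Bright green round spot on the deck, 76 mm in diameter, 1 mm of paint with no step to feel; marks the empty place of the row. Origin: its centre, at deck height (50 mm above the bench).
- capped_tube_a: A finished tube of the row, loose, the same as leg_tube but with its blue cap on, 96 mm tall, foot 60 mm in diameter, cap 48 mm. Origin: centre of its underside. To be left alone.
- capped_tube_b: The other finished tube of the row, like capped_tube_a. To be left alone.
- black_ferrule: A black rubber ferrule, 54 mm in diameter below, 34 mm high, loose on the bench between the robot and the shelf. Not part of the job. Origin: centre of its underside.
- grease_jar: White jar with a yellow lid, 64 mm in diameter, 75 mm high, on the left of the bench. Not part of the job. Origin: centre of its underside.
- spray_can: Green can, 54 mm in diameter, 130 mm high, on the left. Not part of the job. Origin: centre of its underside.
- tape_roll: Green ring-shaped tape roll lying flat, 90 mm in diameter, 24 mm high, on the right. Not part of the job. Origin: centre of its underside.
- screwdriver: Screwdriver lying on the right of the bench. Not part of the job.
There are look-alikes about, which are no part of the job. Leave any orange or red look-alike of the snap_cap alone.

How it is judged:
On the way, in this order (a step that is already met when the one before it is completed fails the run):
1. the uncapped leg tube stands upright on the green spot, let go, with the cap still off (horizontal distance between leg_tube and green_spot below 0.012 m and z of leg_tube in the frame of green_spot below 0.004 m and angle between leg_tube's own z axis and vertical below 0.06 rad and contact force between the fingers and leg_tube below 0.1 N and linear speed of leg_tube below 0.02 m/s and distance between snap_cap and tube_plug above 0.06 m), for 0.2 s.
2. the cap has clicked down over the spring buttons of the tube standing on the spot (horizontal distance between leg_tube and green_spot below 0.012 m and z of leg_tube in the frame of green_spot below 0.004 m and angle between leg_tube's own z axis and vertical below 0.06 rad and horizontal distance between snap_cap and tube_plug below 0.005 m and angle between the z axis of snap_cap and the z axis of leg_tube, either way round below 0.08 rad and angle between snap_cap's own z axis and vertical below 0.15 rad and z of snap_cap in the frame of leg_tube below 0.0655 m), for 0.1 s.
At the end, for the whole second after the job is handed in: The tube stands upright on the deck within 12 mm of the green spot's centre; the cap is square on it (within 5 mm) and fully home (rim at most 64 mm above the tube's underside), and is still pressed onto the plug with over 4 N through the last second (horizontal distance between leg_tube and green_spot below 0.012 m and z of leg_tube in the frame of green_spot below 0.004 m and angle between leg_tube's own z axis and vertical below 0.06 rad and horizontal distance between snap_cap and tube_plug below 0.005 m and angle between the z axis of snap_cap and the z axis of leg_tube, either way round below 0.08 rad and angle between snap_cap's own z axis and vertical below 0.15 rad and z of snap_cap in the frame of leg_tube below 0.064 m and contact force between snap_cap and tube_plug above 4 N and linear speed of leg_tube below 0.02 m/s); the arm keeps its last pose, push and grip.
It fails at once if a capped tube of the row was moved by more than 15 mm (distance of any of capped_tube_a, capped_tube_b from where it was at the start of the episode above 0.015 m).
It fails at once if a capped tube was tipped (angle between any of capped_tube_a, capped_tube_b's own z axis and vertical above 0.35 rad).
It fails at once if another thing on the bench was moved by more than 30 mm (distance of any of black_ferrule, grease_jar, spray_can, tape_roll, screwdriver from where it was at the start of the episode above 0.03 m).
It also fails if it takes over 72 s, if anything falls off the work surface, if the arm or the gripper's body presses on something with over 40 N, if the wrist force passes 120 N, or if a joint passes its speed limit or range.

## Robot

A 6-joint arm with a two-finger parallel gripper is mounted at the origin on the work surface. World frame = base frame: x ahead of the robot, y to its left, z up, the work surface at z = 0. Lengths are in m, angles in rad, forces in N, time in s.
With the tool pointing down it reaches from about 0.35 to 0.975 m from the base axis. Payload 4.9 kg.
Tool frame: the origin (TCP) lies midway between the tips of the shut fingers; the grasp point (between the pads) lies behind it (manip.grasp_offset is the y of the grasp point in the tool frame, in m); y points along the fingers, z is the direction in which the jaws open and shut, and the axes are right-handed (so a half turn about y gives the same grasp; the last joint's range is limited). The gripper opens to 85 mm and grips with 20 to 120 N. Pads are 22 mm wide; open, the fingers measure 114 mm over their backs; the gripper's body (76 mm by 85 mm) begins 54 mm behind the grasp point. The pads swing forward as they close: fully open they stand 13 mm farther back than shut.
Start: joints at [1.066, 0.053, 1.613, -0, 1.476, -0.119], TCP at [0.235, 0.579, 0.231] pointing down, gripper open.
Joint ranges: [-3.01, 3.01], [-1.01, 2.22], [0.06, 2.58], [-1.02, 4.17], [0.09, 2.62], [-3.14, 3.14]. Speed limits (rad/s): [2.57, 2.57, 3.14, 3.14, 3.14, 3.14].

## Interface

Orientations are given as a unit quaternion [w, x, y, z].
In Python, from plant import manip gives the robot as it stands. The module is installed in compiled form; this text tells all that it offers.
- The arm moves only by the shell command python3 -m jog 'ROWS'. ROWS is a JSON object of lists of equal length, an entry for each row: "offset": the shift along the world's x, y, z in units of 50 mm (1.0 is 50 mm), a list of three; "angular": the turn, a rotation vector about the world's x, y, z in units of 6 degrees (1.0 is 6 degrees), a list of three; "jaw": the finger opening in mm, from 0 to 85.4. In form: {"offset": [[tx, ty, tz], ...], "angular": [[ax, ay, az], ...], "jaw": [jaw, ...]}. A call has 1 to 12 rows; each row shifts and turns the commanded pose from where the row before left it; what a row does not reach is not made up. A row lasts 1/10 s, in which the tool goes at most 50 mm and 8.59 degrees, less where a joint would pass 70% of its speed; a pose out of reach is approached as far as the arm can. A call is refused whole if a number of a shift passes 1 or a number of a turn 1, either way. A call with a gripper value outside its range is refused whole. The fingers move at their own pace and stop on an object; the grip force is fixed at half the most. Time passes only in rows, so rows that do not move let the fingers close. It gives the time, the measured TCP pose, the force and the opening at its end, in the units of the state.
- manip.state(): the state, without advancing time (a new reading comes with each control period).
- manip.grab_frame(name): name is "scene" or "top"; returns the picture (384x512x3 uint8, blue, green, red); there is no depth.
- manip.camera_model(name): a dict with "fx", "fy", "cx", "cy" (pixels), "rvec" (rotation vector, rad) and "tvec" (3), from world to camera coordinates, as OpenCV has them. Camera axes: x right, y down, z forward; pixel columns grow to the right and rows downward; lengths in m; the calibration is good to about 2 mm. A picture is of the moment at which its call begins. camera_model takes no time and is no camera call.
- manip.job_done(): hands the job in, once; it reports no verdict.
The state is a dict: "time": time; "joint_pos": joint angles; "joint_vel": joint speeds; "joint_efforts": joint torques, N m; "tool_pos": TCP position; "tool_rot": TCP orientation; "contact_force": force on the tool from outside, world axes, zero at the start; "ft_torque": the same for the moment, N m; "gripper_width": opening from 0.0 (shut) to 1.0 (fully open).
Only numpy, scipy, OpenCV 4.12 (cv2) and the standard library are available. Lean on these libraries where they do the work, as an engineer would, in place of code of your own. Each camera call takes 0.05 s, during which the arm holds its last target.

## Working session

There is one attempt and no reset: what is moved stays moved. The work goes in short steps, Python scripts to look and compute and a shell command to move; the robot and the scene stay as the last step left them, time stands still between calls to the robot, and variables do not carry over. Pictures are saved under pics/ and viewed, and the job is handed in when it is done.

```bash
mkdir -p pics
python3 - <<'E'
from plant import manip
import cv2
for n in ("scene","top"):
    f=manip.grab_frame(n); cv2.imwrite(f"pics/{n}0.png",f)
    print(n,manip.camera_model(n))
print(manip.state(), manip.grasp_offset)
E
```

```text
scene {'fx': 409.2143283696518, 'fy': 409.2143283696518, 'cx': 263.07557070575064, 'cy': 184.95839720189977, 'rvec': array([ 0.7911977 ,  2.61268541, -1.06030736]), 'tvec': array([ 0.4209001 , -0.13772577,  1.50556876])}
top {'fx': 452.9986301904265, 'fy': 452.9986301904265, 'cx': 254.2389153279589, 'cy': 193.67132642734768, 'rvec': array([ 2.16104318, -2.11054848,  0.22908189]), 'tvec': array([-0.03934731,  0.50235695,  1.20064225])}
{'time': 0.1, 'joint_pos': array([ 1.06601783e+00,  5.32915002e-02,  1.61417689e+00, -3.67532716e-06,
        1.47596780e+00, -1.19006401e-01]), 'joint_vel': array([-1.46760293e-03, -1.90625430e-03, -1.99218483e-03, -3.92720318e-04,
       -6.30060705e-05, -1.11122904e-03]), 'joint_efforts': array([ 1.44154579e-03, -3.94901240e+01, -3.71363997e+01, -4.99739156e-05,
        3.90214656e-03,  4.57886017e-06]), 'tool_pos': array([0.23490154, 0.57856933, 0.23017347]), 'tool_rot': array([-0.69337254,  0.69461402, -0.13574546,  0.13534791]), 'contact_force': array([0.122481  , 0.7559791 , 0.51766946]), 'ft_torque': array([-0.06662355, -0.01842988, -0.03114995]), 'gripper_width': 1.001548318575375} -0.0187
```

View pics/scene0.png

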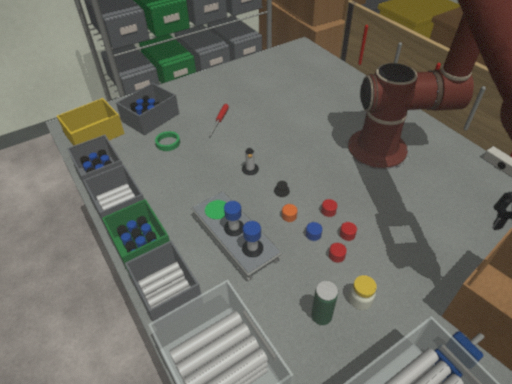

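View pics/top0.png

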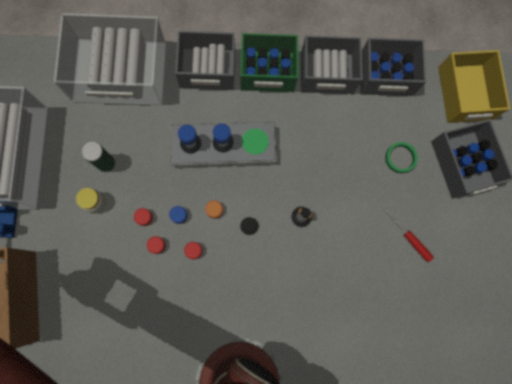

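The scene image shows the green spot at (216,209), the two capped tubes at (233,217) and (252,238), the uncapped tube at (250,162), a single loose blue cap at (314,231), plus orange and red look-alikes. In the top image the tube is near (302,216), the blue cap at (178,215), the spot at (256,142) and the ferrule at (249,226).

```bash
cat > h.py <<'E'
import numpy as np, cv2
from plant import manip
def ray(n,u,v,z):
    m=manip.camera_model(n);R=cv2.Rodrigues(m['rvec'])[0];t=m['tvec']
    C=-R.T@t; d=R.T@np.array([(u-m['cx'])/m['fx'],(v-m['cy'])/m['fy'],1])
    return C+d*(z-C[2])/d[2]
def proj(n,p):
    m=manip.camera_model(n)
    K=np.array([[m['fx'],0,m['cx']],[0,m['fy'],m['cy']],[0,0,1]])
    return cv2.projectPoints(np.array(p,float).reshape(-1,3),m['rvec'],m['tvec'],K,None)[0][:,0]
def blob(img,lo,hi,box):
    hsv=cv2.cvtColor(img,cv2.COLOR_BGR2HSV);m=cv2.inRange(hsv,lo,hi)
    k=np.zeros_like(m);x0,y0,x1,y1=box;k[y0:y1,x0:x1]=m[y0:y1,x0:x1]
    n,l,s,c=cv2.connectedComponentsWithStats(k);i=1+np.argmax(s[1:,4]);return c[i],s[i],l==i
E
python3 - <<'E'
from h import *
t=cv2.imread('pics/top0.png');s=cv2.imread('pics/scene0.png')
def crop(im,x0,y0,w,h,k,n): cv2.imwrite(n,cv2.resize(im[y0:y0+h,x0:x0+w],None,fx=k,fy=k,interpolation=cv2.INTER_CUBIC))
a=cv2.resize(t[110:260,160:325],(660,600),interpolation=cv2.INTER_CUBIC);cv2.imwrite('pics/tc.png',a)
crop(s,180,135,180,135,4,'pics/sc.png')
for nm,im,bg,bb in(('top',t,(235,120,280,165),(165,200,192,230)),('scene',s,(195,190,235,225),(300,218,328,245))):
    c,st,_=blob(im,(45,120,80),(75,255,255),bg);print(nm,'green',c,st,ray(nm,*c,.05))
    c,st,_=blob(im,(105,120,40),(130,255,255),bb);print(nm,'cap',c,st,ray(nm,*c,.034),ray(nm,*c,.017))
E
```

```text
top green [254.67209776 141.06313646] [242 129  26  25 491] [ 0.65314435 -0.02547115  0.05      ]
top cap [177.7826087  214.37198068] [170 207  17  16 207] [0.44226213 0.18109659 0.034     ] [0.44460392 0.18352672 0.017     ]
scene green [215.17905405 209.39189189] [205 200  20  19 296] [ 0.65906695 -0.02919611  0.05      ]
scene cap [314.00526316 230.17894737] [307 223  15  17 190] [0.45186309 0.18950777 0.034     ] [0.44242953 0.17996087 0.017     ]
```

View pics/tc.png

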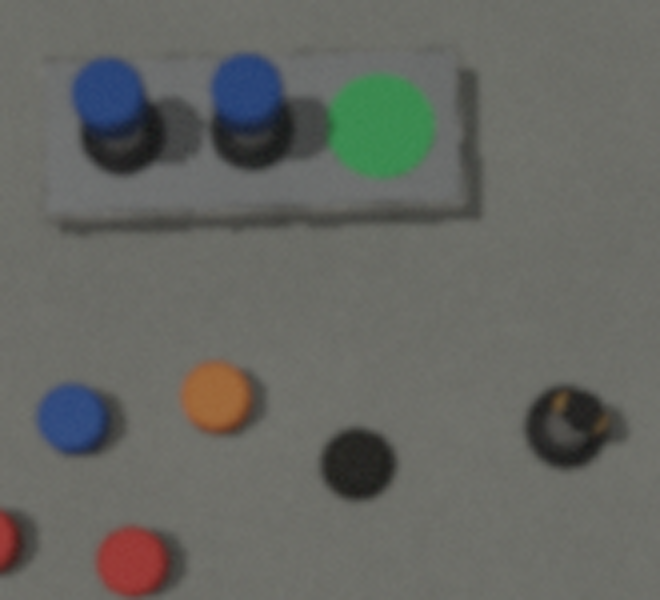

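View pics/sc.png

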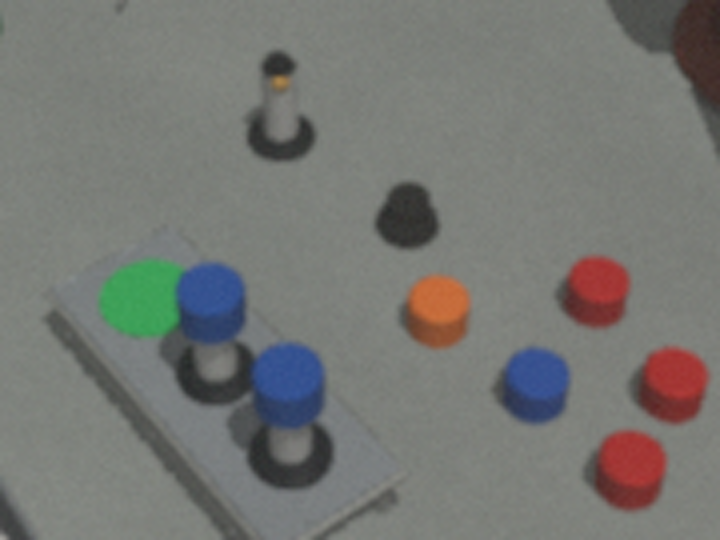

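Candidates for the loose cap in the top image: blue (178,215), orange (214,209), reds (143,217), (155,245) and (193,250). Only the blue one fits, and it lies mouth down on the bench. The blue things on the shelf are finished tubes. Next I'll refine with silhouette fits.

```bash
cat >> h.py <<'E'
from scipy.optimize import minimize
def circ(x,y,z,r,n=48):
    a=np.linspace(0,2*np.pi,n,endpoint=False);return np.c_[x+r*np.cos(a),y+r*np.sin(a),np.full(n,z)]
def sil(n,parts,shape,S=4):
    m=np.zeros((shape[0]*S,shape[1]*S),np.uint8)
    for pts in parts:
        h=cv2.convexHull((((proj(n,pts)+.5)*S-.5)).astype(np.float32))
        cv2.fillConvexPoly(m,np.round(h*16).astype(np.int32),255,shift=4)
    return cv2.resize(m,(shape[1],shape[0]),interpolation=cv2.INTER_AREA)/255.
def cap(x,y,z0=0): return [np.r_[circ(x,y,z0,.024),circ(x,y,z0+.034,.024)]]
def tube(x,y,z0=0): return [np.r_[circ(x,y,z0,.03),circ(x,y,z0+.01,.03)],np.r_[circ(x,y,z0+.01,.015),circ(x,y,z0+.082,.015),circ(x,y,z0+.09,.011)]]
def fit(n,mask,model,x0):
    f=lambda p:np.abs(sil(n,model(*p),mask.shape)-mask).sum()
    r=minimize(f,x0,method='Nelder-Mead',options=dict(initial_simplex=[x0,[x0[0]+.008,x0[1]],[x0[0],x0[1]+.008]],xatol=2e-4,fatol=.05));return r.x,r.fun
E
python3 - <<'E'
from h import *
I={n:cv2.imread(f'pics/{n}0.png') for n in('top','scene')}
for n,bb in(('top',(165,200,192,230)),('scene',(300,218,328,245))):
    m=blob(I[n],(105,90,30),(130,255,255),bb)[2].astype(float)
    print(n,'cap',fit(n,m,cap,[.443,.182]),m.sum())
m=blob(I['top'],(45,90,60),(75,255,255),(235,120,280,165))[2].astype(float)
print('green',fit('top',m,lambda x,y:[circ(x,y,.05,.038)],[.653,-.025]),m.sum())
for n,b in(('top',(288,200,322,232)),('scene',(238,144,264,178))):
    hsv=cv2.cvtColor(I[n],cv2.COLOR_BGR2HSV);x0,y0,x1,y1=b
    br=cv2.inRange(hsv,(8,90,60),(28,255,255))[y0:y1,x0:x1]
    k,l,s,c=cv2.connectedComponentsWithStats(br);print(n,'brass',c[1:]+[x0,y0],s[1:,4])
    g=cv2.cvtColor(I[n],cv2.COLOR_BGR2GRAY)
    M=np.zeros(g.shape);M[y0:y1,x0:x1]=g[y0:y1,x0:x1]<58
    # foot: dark; fit foot+tube with brightness: dark region or inside tube
    def f(p):
        w=sil(n,tube(*p)[:1],g.shape)-0; t=sil(n,tube(*p)[1:],g.shape)
        keep=1-t
        return (np.abs(w-M)*keep).sum()+ (t*0).sum()
    s0=ray(n,*( (302,217) if n=='top' else (250,168)),.01)[:2]
    r=minimize(f,s0,method='Nelder-Mead',options=dict(initial_simplex=[s0,s0+[.008,0],s0+[0,.008]],xatol=2e-4,fatol=.05));print(n,'tube',s0,r.x,r.fun,M.sum())
    o=I[n].copy();o=cv2.resize(o,None,fx=8,fy=8,interpolation=cv2.INTER_CUBIC)
    for z,rr in((0,.03),(.01,.03),(.082,.015),(.09,.011)):
        cv2.polylines(o,[np.round((proj(n,circ(*r.x,z,rr))+.5)*8-.5).astype(int)],True,(0,255,255),1)
    cv2.imwrite(f'pics/ov_{n}.png',o[(y0-4)*8:(y1+4)*8,(x0-4)*8:(x1+4)*8])
E
python3 -c "
import cv2,numpy as np
a=cv2.imread('pics/ov_top.png');b=cv2.imread('pics/ov_scene.png')
h=max(a.shape[0],b.shape[0]);o=np.zeros((h,a.shape[1]+b.shape[1],3),np.uint8);o[:a.shape[0],:a.shape[1]]=a;o[:b.shape[0],a.shape[1]:]=b;cv2.imwrite('pics/ov.png',o)"
```

```text
top cap (array([0.44434943, 0.18263355]), np.float64(50.443137254901956)) 229.0
scene cap (array([0.44401785, 0.17878676]), np.float64(53.384313725490195)) 230.0
green (array([ 0.65346312, -0.02521115]), np.float64(31.098039215686274)) 532.0
top brass [[299.5625     209.75      ]
 [309.88888889 215.66666667]] [16  9]
top tube [ 0.44683606 -0.16456301] [ 0.45117991 -0.16447657] 68.9913110342176 228.0
scene brass [[249.5 155. ]] [12]
scene tube [ 0.45333024 -0.16002238] [ 0.44963127 -0.16866201] 73.87138792772011 75.0
```

View pics/ov.png

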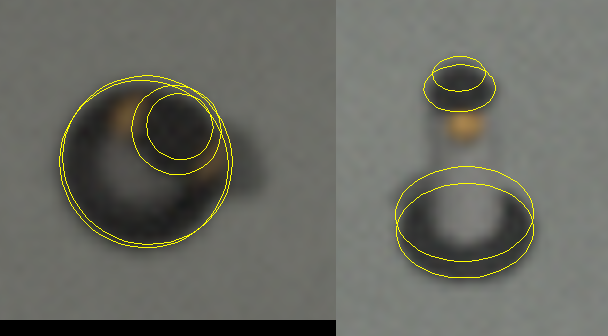

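Run:
```python
from h import *
from scipy.spatial.transform import Rotation as R
a=ray('top',299.56,209.75,.075);b=ray('top',309.9,215.67,.075)
print(a,b,(a+b)/2,np.linalg.norm(a-b),np.degrees(np.arctan2(*(a-b)[[1,0]])))
print(proj('scene',[[*((a+b)/2)[:2],.075]]))
print('scene plugtop',ray('scene',249.3,148.7,.088), 'top', ray('top',288-4+183/8,200-4+120/8,.09))
q=manip.state()['tool_rot'];M=R.from_quat(q,scalar_first=True).as_matrix();print(M.round(3))
z=M[:,2];print('jaw ang',np.degrees(np.arctan2(z[1],z[0])))
```

```text
[ 0.45726514 -0.14930066  0.075     ] [ 0.44193675 -0.17712174  0.075     ] [ 0.44960094 -0.1632112   0.075     ] 0.03176432364678674 61.14684928235186
[[249.89429223 152.99223413]]
scene plugtop [ 0.44724909 -0.16997609  0.088     ] top [ 0.45208485 -0.16683406  0.09      ]
[[ 0.927 -0.001  0.376]
 [-0.376 -0.002  0.927]
 [-0.    -1.    -0.002]]
jaw ang 67.89691878573014
```

The tube is at about (0.450, -0.166), with its buttons along about 61°, so the jaws should open along -29°. The cap is at about (0.444, 0.181) and the spot at (0.653, -0.025). I'll move towards the tube.

```bash
python3 -m jog '{"offset":[[0.25,-0.8,0],[0.25,-0.8,0],[0.25,-0.8,0],[0.25,-0.8,0],[0.25,-0.8,0],[0.25,-0.8,0],[0.25,-0.8,0],[0.25,-0.8,0],[0.25,-0.8,0],[0.25,-0.8,0],[0.25,-0.8,0],[0.25,-0.8,0]],"angular":[[0,0,-0.9],[0,0,-0.9],[0,0,-0.9],[0,0,-0.9],[0,0,-0.9],[0,0,-0.9],[0,0,-0.9],[0,0,-0.9],[0,0,-0.9],[0,0,-0.9],[0,0,-0.9],[0,0,-0.9]],"jaw":[85,85,85,85,85,85,85,85,85,85,85,85]}'
cat >> h.py <<'E'
from scipy.spatial.transform import Rotation as Ro
def rem(tx,ty,tz,jang=None):
    s=manip.state();M=Ro.from_quat(s['tool_rot'],scalar_first=True).as_matrix();z=M[:,2];ja=np.degrees(np.arctan2(z[1],z[0]))
    print('t',s['time'],'pos',s['tool_pos'].round(4),'jaw',ja.round(2),'yax',M[:,1].round(4),'F',s['contact_force'].round(2),'T',s['ft_torque'].round(3),'w',round(s['gripper_width']*85.4,2))
    print('units',((np.array([tx,ty,tz])-s['tool_pos'])/.05).round(3), None if jang is None else round((jang-ja)/6,3))
E
python3 -c "
from h import *
rem(.45,-.166,.2,-29)"
```

```text
time: 1.3
tool_pos: [0.3851, 0.0974, 0.231]
tool_rot: [0.512, -0.512, 0.487, -0.487]
contact_force: [0.3, -1.1, -0.3]
gripper_width: 0.998
t 1.3 pos [0.3851 0.0974 0.231 ] jaw 2.88 yax [ 2.e-04  1.e-04 -1.e+00] F [ 0.35 -1.07 -0.32] T [ 0.017 -0.036  0.025] w 85.25
units [ 1.298 -5.268 -0.62 ] -5.314
```

```bash
python3 -m jog '{"offset":[[0.2,-0.8,0],[0.2,-0.8,0],[0.2,-0.8,0],[0.2,-0.8,0],[0.2,-0.8,0],[0.2,-0.7,0],[0.1,-0.5,0],[0,0,0]],"angular":[[0,0,-0.8],[0,0,-0.8],[0,0,-0.8],[0,0,-0.8],[0,0,-0.8],[0,0,-0.8],[0,0,-0.5],[0,0,0]],"jaw":[85,85,85,85,85,85,85,85]}'
python3 -c "
from h import *
rem(.45,-.166,.21,-29)
f=manip.grab_frame('scene');cv2.imwrite('pics/s1.png',cv2.resize(f[60:220,180:340],None,fx=3.7,fy=3.7,interpolation=cv2.INTER_CUBIC))
f=manip.grab_frame('top');cv2.imwrite('pics/t1.png',f)"
```

```text
time: 2.1
tool_pos: [0.45, -0.1633, 0.2307]
tool_rot: [0.359, -0.36, 0.609, -0.609]
contact_force: [-0.2, 0.6, 0.1]
gripper_width: 0.995
t 2.1 pos [ 0.45   -0.1633  0.2307] jaw -28.95 yax [-1.3e-03  1.0e-04 -1.0e+00] F [-0.16  0.64  0.08] T [ 0.037 -0.004  0.02 ] w 85.01
units [-0.001 -0.053 -0.413] -0.008
```

View pics/s1.png

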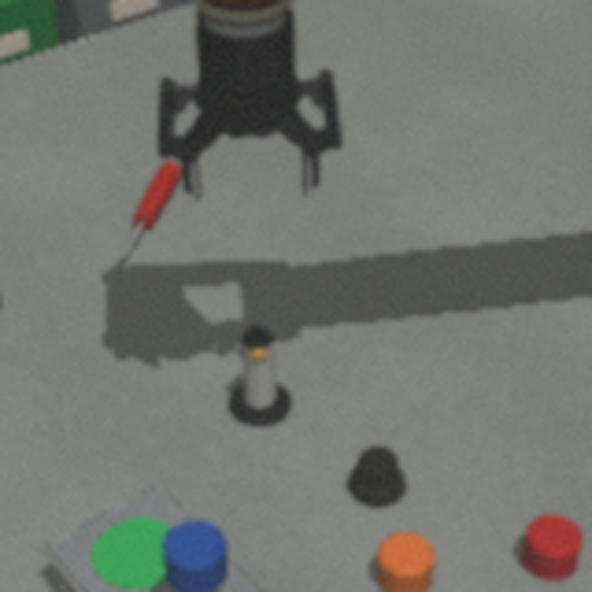

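The jaws are centred over the tube (crop pixel (258,370)) and they open across the buttons. I'll descend until the TCP is at about 0.025.

```bash
python3 -m jog '{"offset":[[0,-0.05,-0.6],[0,0,-0.8],[0,0,-0.8],[0,0,-0.8],[0,0,-0.6],[0,0,-0.4],[0,0,-0.1],[0,0,0]],"angular":[[0,0,0],[0,0,0],[0,0,0],[0,0,0],[0,0,0],[0,0,0],[0,0,0],[0,0,0]],"jaw":[85,85,85,85,85,85,85,85]}'
python3 -m jog '{"offset":[[0,0,0],[0,0,0],[0,0,0],[0,0,0],[0,0,0],[0,0,0],[0,0,0],[0,0,0],[0,0,0],[0,0,0]],"angular":[[0,0,0],[0,0,0],[0,0,0],[0,0,0],[0,0,0],[0,0,0],[0,0,0],[0,0,0],[0,0,0],[0,0,0]],"jaw":[60,50,45,40,35,30,25,22,22,22]}'
python3 -c "
from h import *
rem(.45,-.166,.21,-29)
f=manip.grab_frame('scene');cv2.imwrite('pics/s2.png',cv2.resize(f[100:220,190:310],None,fx=5,fy=5,interpolation=cv2.INTER_CUBIC))"
```

```text
time: 3.0
tool_pos: [0.4497, -0.1623, 0.0258]
tool_rot: [0.361, -0.361, 0.609, -0.608]
contact_force: [0.2, -0.6, -0.0]
gripper_width: 0.995
time: 4.0
tool_pos: [0.4503, -0.1636, 0.0266]
tool_rot: [-0.36, 0.36, -0.608, 0.608]
contact_force: [-1.2, 0.9, 5.4]
gripper_width: 0.338
t 4.0 pos [ 0.4503 -0.1636  0.0266] jaw -28.7 yax [-1.e-04 -1.e-04 -1.e+00] F [-1.16  0.92  5.42] T [ 0.092  0.318 -0.018] w 28.84
units [-0.005 -0.049  3.668] -0.049
```

View pics/s2.png

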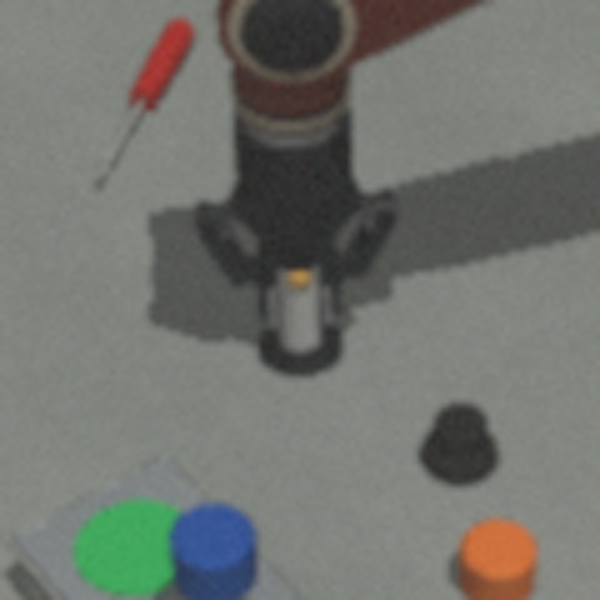

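The grip closed on the tube at 28.8 mm and the brass button is still free above the pads at (300,278). I'll lift it and carry it to the spot.

```bash
python3 -m jog '{"offset":[[0,0,0.2],[0,0,0.4],[0,0,0.5],[0,0,0.5],[0,0,0.4],[0,0,0.1],[0,0,0]],"angular":[[0,0,0],[0,0,0],[0,0,0],[0,0,0],[0,0,0],[0,0,0],[0,0,0]],"jaw":[22,22,22,22,22,22,22]}'
python3 -m jog '{"offset":[[0.3,0.2,0],[0.5,0.35,0],[0.6,0.4,0],[0.6,0.4,0],[0.6,0.4,0],[0.6,0.4,0],[0.5,0.4,0],[0.3,0.2,0],[0,0,0],[0,0,0]],"angular":[[0,0,0],[0,0,0],[0,0,0],[0,0,0],[0,0,0],[0,0,0],[0,0,0],[0,0,0],[0,0,0],[0,0,0]],"jaw":[22,22,22,22,22,22,22,22,22,22]}'
python3 -c "
from h import *
rem(.653,-.025,.08,-29)
f=manip.grab_frame('scene');cv2.imwrite('pics/s3raw.png',f);cv2.imwrite('pics/s3.png',cv2.resize(f[130:270,160:300],None,fx=4.2,fy=4.2,interpolation=cv2.INTER_CUBIC))
f=manip.grab_frame('top');cv2.imwrite('pics/t3raw.png',f);cv2.imwrite('pics/t3.png',cv2.resize(f[90:210,170:330],None,fx=4.2,fy=4.2,interpolation=cv2.INTER_CUBIC))"
```

```text
time: 4.75
tool_pos: [0.4503, -0.1635, 0.1314]
tool_rot: [-0.361, 0.36, -0.608, 0.609]
contact_force: [-0.4, -0.2, -4.7]
gripper_width: 0.338
time: 5.75
tool_pos: [0.6488, -0.0257, 0.1286]
tool_rot: [0.359, -0.362, 0.609, -0.607]
contact_force: [-1.0, 0.7, -3.5]
gripper_width: 0.335
t 5.75 pos [ 0.6488 -0.0257  0.1286] jaw -28.67 yax [-4.4e-03  4.0e-04 -1.0e+00] F [-1.01  0.72 -3.47] T [-0.002  0.049 -0.02 ] w 28.62
units [ 0.084  0.013 -0.972] -0.055
```

View pics/s3.png

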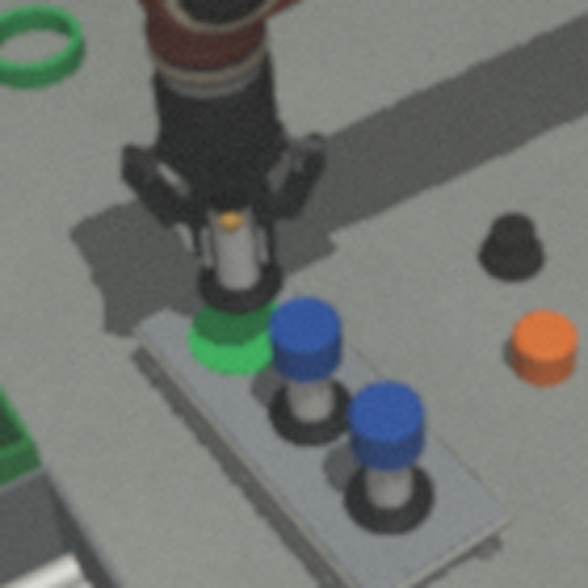

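View pics/t3.png

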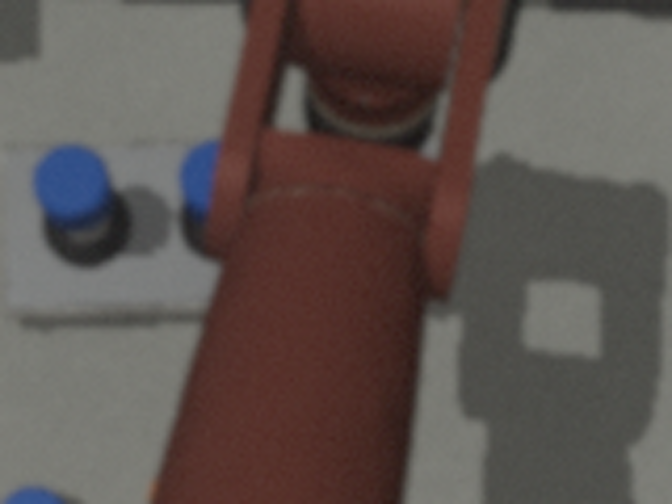

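Run:
```python
from h import *
p=np.array([.6488,-.0257]);z=.102
f=cv2.imread('pics/s3raw.png')
o=cv2.resize(f,None,fx=8,fy=8,interpolation=cv2.INTER_CUBIC)
def dr(c,zz,r,col): cv2.polylines(o,[np.round((proj('scene',circ(*c,zz,r))+.5)*8-.5).astype(int)],True,col,1)
for zz,r in((0,.03),(.01,.03),(.015,.015)): dr(p,z+zz,r,(0,255,255))
dr((.6535,-.0252),.05,.038,(0,0,255))
cv2.imwrite('pics/o3.png',o[165*8:225*8,185*8:260*8])
o=cv2.imread('pics/scene0.png');o=cv2.resize(o,None,fx=8,fy=8,interpolation=cv2.INTER_CUBIC)
dr((.6535,-.0252),.05,.038,(0,0,255))
cv2.imwrite('pics/o3b.png',o[185*8:235*8,190*8:260*8])
```

```text
(no output)
```

View pics/o3.png

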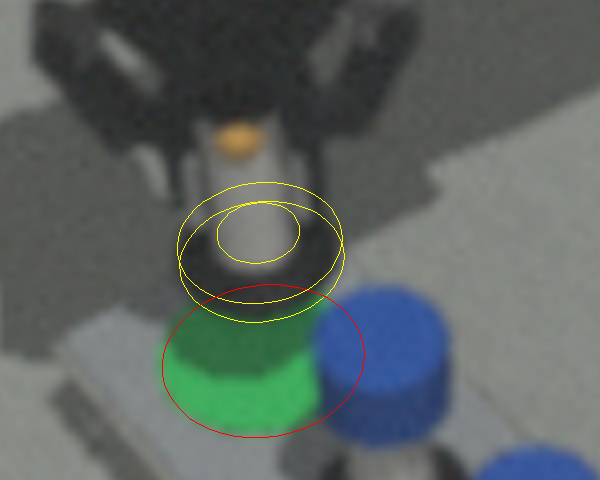

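View pics/o3b.png

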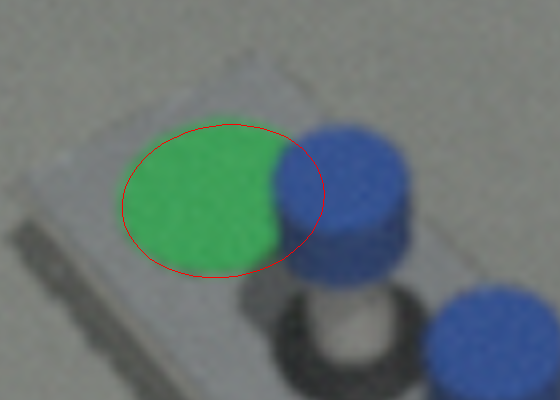

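```bash
python3 -m jog '{"offset":[[0.07,0,-0.2],[0,0,-0.3],[0,0,-0.25],[0,0,-0.1],[0,0,-0.05],[0,0,0],[0,0,0],[0,0,0]],"angular":[[0,0,0],[0,0,0],[0,0,0],[0,0,0],[0,0,0],[0,0,0],[0,0,0],[0,0,0]],"jaw":[22,22,22,22,22,22,22,22]}'
python3 -c "
from h import *
rem(.653,-.0255,.0766,-29)"
```

```text
time: 6.65
tool_pos: [0.6543, -0.026, 0.0872]
tool_rot: [-0.361, 0.36, -0.608, 0.609]
contact_force: [-0.7, 0.1, -4.1]
gripper_width: 0.338
t 6.65 pos [ 0.6543 -0.026   0.0872] jaw -28.7 yax [ 1.5e-03 -2.0e-04 -1.0e+00] F [-0.74  0.12 -4.08] T [-0.014 -0.041  0.038] w 28.83
units [-0.025  0.01  -0.212] -0.05
```

```bash
python3 -m jog '{"offset":[[-0.02,0,-0.05],[0,0,-0.05],[0,0,-0.04],[0,0,-0.02],[0,0,0],[0,0,0]],"angular":[[0,0,0],[0,0,0],[0,0,0],[0,0,0],[0,0,0],[0,0,0]],"jaw":[22,22,22,22,22,22]}'
python3 -m jog '{"offset":[[0,0,-0.02],[0,0,0],[0,0,0]],"angular":[[0,0,0],[0,0,0],[0,0,0]],"jaw":[22,22,22]}'
python3 -c "
from h import *
rem(.653,-.0255,.0766,-29)"
```

```text
time: 7.25
tool_pos: [0.6527, -0.0259, 0.0783]
tool_rot: [0.36, -0.36, 0.608, -0.608]
contact_force: [-0.4, 0.1, -4.1]
gripper_width: 0.336
time: 7.55
tool_pos: [0.6527, -0.0259, 0.0773]
tool_rot: [-0.36, 0.36, -0.608, 0.608]
contact_force: [0.0, 0.2, -2.7]
gripper_width: 0.338
t 7.55 pos [ 0.6527 -0.0259  0.0773] jaw -28.7 yax [ 0.  0. -1.] F [ 0.04  0.2  -2.72] T [ 0.007 -0.032  0.051] w 28.83
units [ 0.006  0.009 -0.014] -0.05
```

```bash
python3 -m jog '{"offset":[[0,0,-0.02],[0,0,0],[0,0,0],[0,0,0],[0,0,0],[0,0,0],[0,0,0],[0,0,0],[0,0,0],[0,0,0],[0,0,0],[0,0,0]],"angular":[[0,0,0],[0,0,0],[0,0,0],[0,0,0],[0,0,0],[0,0,0],[0,0,0],[0,0,0],[0,0,0],[0,0,0],[0,0,0],[0,0,0]],"jaw":[22,22,34,45,60,85,85,85,85,85,85,85]}'
python3 -c "
from h import *
rem(.653,-.0255,.0766,-29)
f=manip.grab_frame('scene');cv2.imwrite('pics/s4raw.png',f)
o=cv2.resize(f,None,fx=8,fy=8,interpolation=cv2.INTER_CUBIC)
def dr(c,zz,r,col): cv2.polylines(o,[np.round((proj('scene',circ(*c,zz,r))+.5)*8-.5).astype(int)],True,col,1)
p=(.6527,-.0259)
for zz,r in((0,.03),(.01,.03)): dr(p,.05+zz,r,(0,255,255))
dr((.6535,-.0252),.05,.038,(0,0,255))
cv2.imwrite('pics/o4.png',o[165*8:235*8,170*8:260*8])"
```

```text
time: 8.75
tool_pos: [0.6527, -0.0259, 0.0763]
tool_rot: [0.36, -0.36, 0.608, -0.608]
contact_force: [0.4, 0.4, 1.2]
gripper_width: 0.995
t 8.75 pos [ 0.6527 -0.0259  0.0763] jaw -28.7 yax [-0. -0. -1.] F [0.42 0.43 1.25] T [0.019 0.032 0.062] w 84.99
units [0.007 0.009 0.006] -0.049
```

View pics/o4.png

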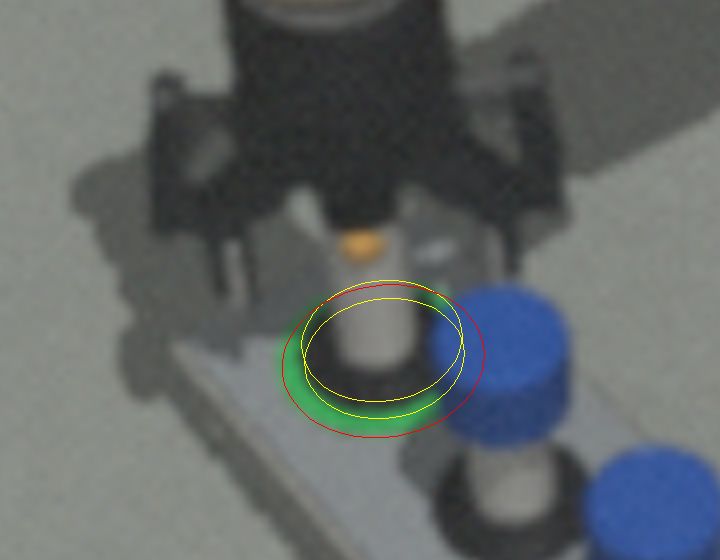

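The tube stands within the green spot, let go, with an even green ring around it. I'll go up, then across to the cap and turn the jaws along x.

```bash
python3 -m jog '{"offset":[[0,0,0.2],[0,0,0.5],[0,0,0.7],[0,0,0.7],[0,0,0.6],[0,0,0.4],[0,0,0]],"angular":[[0,0,0],[0,0,0],[0,0,0],[0,0,0],[0,0,0],[0,0,0],[0,0,0]],"jaw":[85,85,85,85,85,85,85]}'
python3 -m jog '{"offset":[[-0.4,0.4,0],[-0.6,0.6,0],[-0.6,0.6,0],[-0.6,0.6,0],[-0.6,0.6,0],[-0.6,0.6,0],[-0.5,0.5,0],[-0.27,0.24,0],[0,0,0],[0,0,0]],"angular":[[0,0,0.6],[0,0,0.6],[0,0,0.6],[0,0,0.6],[0,0,0.6],[0,0,0.6],[0,0,0.6],[0,0,0.6],[0,0,0],[0,0,0]],"jaw":[85,85,85,85,85,85,85,85,85,85]}'
python3 -c "
from h import *
rem(.444,.181,.0,0)
f=manip.grab_frame('scene');cv2.imwrite('pics/s5raw.png',f);cv2.imwrite('pics/s5.png',cv2.resize(f[100:300,180:400],None,fx=3,fy=3,interpolation=cv2.INTER_CUBIC))
f=manip.grab_frame('top');cv2.imwrite('pics/t5raw.png',f);cv2.imwrite('pics/t5.png',cv2.resize(f[90:260,130:330],None,fx=3.4,fy=3.4,interpolation=cv2.INTER_CUBIC))"
```

```text
time: 9.5
tool_pos: [0.6549, -0.0262, 0.2371]
tool_rot: [-0.363, 0.358, -0.606, 0.61]
contact_force: [0.1, 0.2, 0.1]
gripper_width: 0.996
time: 10.5
tool_pos: [0.4439, 0.1809, 0.2304]
tool_rot: [-0.5, 0.501, -0.5, 0.5]
contact_force: [1.8, -0.8, -0.6]
gripper_width: 0.994
t 10.5 pos [0.4439 0.1809 0.2304] jaw 0.08 yax [-8.e-04 -6.e-04 -1.e+00] F [ 1.75 -0.82 -0.59] T [ 0.003 -0.003  0.008] w 84.91
units [ 3.000e-03  2.000e-03 -4.609e+00] -0.013
```

View pics/s5.png

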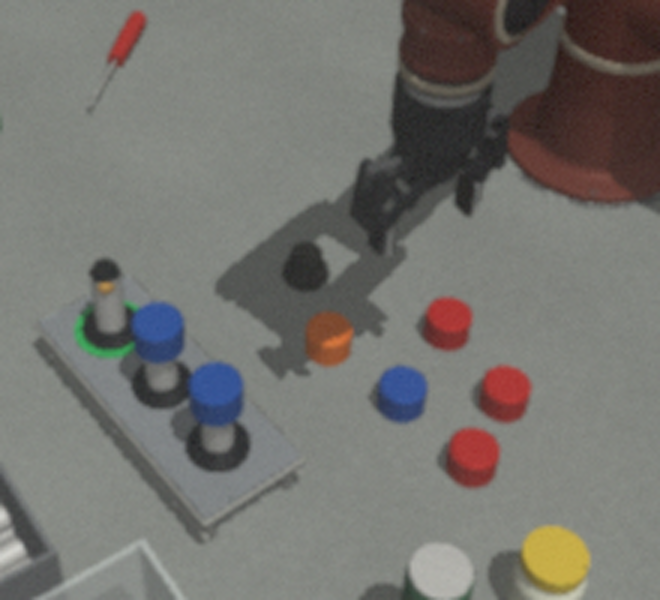

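View pics/t5.png

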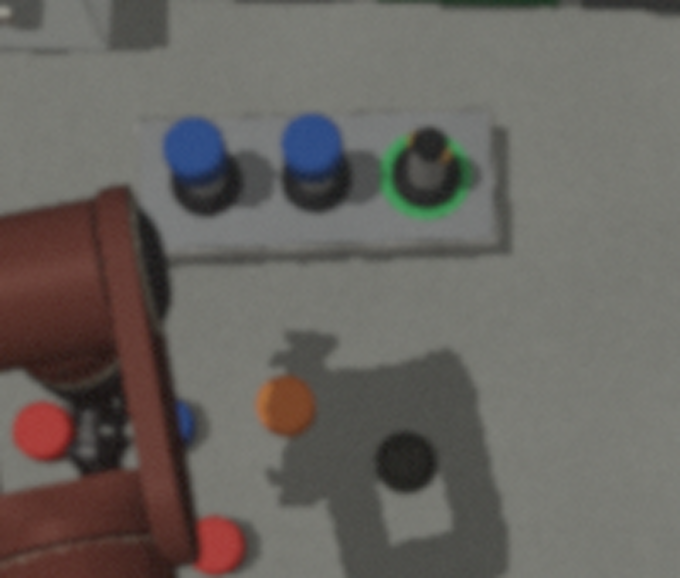

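The tube stands with a green ring around it (crop t5 (428,172)). The blue cap (s5 (402,393)) is in place, so I'll go down on it.

```bash
python3 -m jog '{"offset":[[0,0,-0.4],[0,0,-0.7],[0,0,-0.7],[0,0,-0.7],[0,0,-0.7],[0,0,-0.6],[0,0,-0.4],[0,0,-0.2],[0,0,-0.1],[0,0,0],[0,0,0]],"angular":[[0,0,0],[0,0,0],[0,0,0],[0,0,0],[0,0,0],[0,0,0],[0,0,0],[0,0,0],[0,0,0],[0,0,0],[0,0,0]],"jaw":[85,85,85,85,85,85,85,85,85,85,85]}'
python3 -c "
from h import *
rem(.444,.181,.003,0)
f=manip.grab_frame('scene');cv2.imwrite('pics/s6.png',cv2.resize(f[180:280,260:370],None,fx=5,fy=5,interpolation=cv2.INTER_CUBIC))"
```

```text
time: 11.7
tool_pos: [0.4454, 0.1811, 0.0075]
tool_rot: [0.501, -0.5, 0.499, -0.5]
contact_force: [0.3, 0.7, 0.6]
gripper_width: 0.998
t 11.7 pos [0.4454 0.1811 0.0075] jaw 0.07 yax [ 2.2e-03  5.0e-04 -1.0e+00] F [0.34 0.68 0.6 ] T [ 0.012 -0.047  0.055] w 85.19
units [-0.028 -0.003 -0.09 ] -0.012
```

View pics/s6.png

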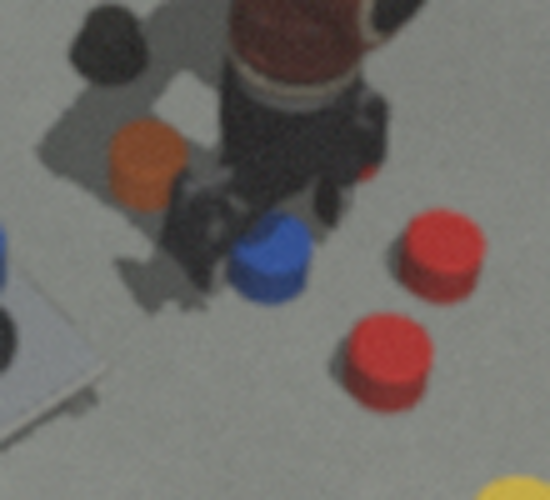

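The fingers straddle the blue cap and clear the orange and red ones. I'll lower the last few mm and close.

```bash
python3 -m jog '{"offset":[[0,0,-0.08],[0,0,0],[0,0,0],[0,0,0],[0,0,0],[0,0,0],[0,0,0],[0,0,0],[0,0,0],[0,0,0],[0,0,0],[0,0,0]],"angular":[[0,0,0],[0,0,0],[0,0,0],[0,0,0],[0,0,0],[0,0,0],[0,0,0],[0,0,0],[0,0,0],[0,0,0],[0,0,0],[0,0,0]],"jaw":[85,85,75,70,65,60,55,50,45,40,40,40]}'
python3 -c "
from h import *
rem(.444,.181,.003,0)
f=manip.grab_frame('scene');cv2.imwrite('pics/s7.png',cv2.resize(f[180:280,260:370],None,fx=5,fy=5,interpolation=cv2.INTER_CUBIC))"
```

```text
time: 12.95
tool_pos: [0.4446, 0.1812, 0.0027]
tool_rot: [0.501, -0.5, 0.499, -0.5]
contact_force: [0.4, 0.3, 3.5]
gripper_width: 0.546
t 12.95 pos [0.4446 0.1812 0.0027] jaw 0.1 yax [ 9.e-04  2.e-04 -1.e+00] F [0.42 0.29 3.55] T [-0.015  0.038 -0.008] w 46.6
units [-0.013 -0.003  0.006] -0.016
```

View pics/s7.png

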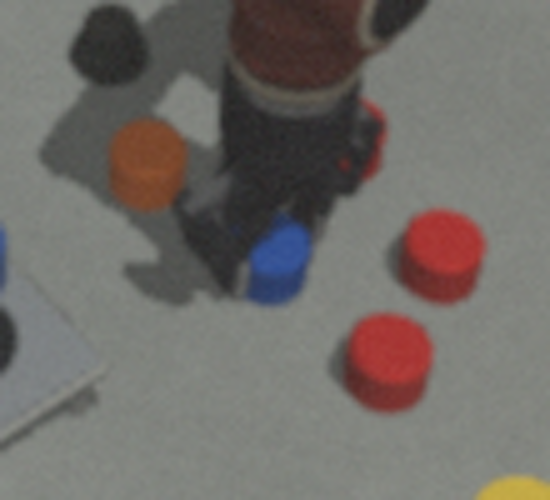

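Run:
```python
from h import *
for n,b in(('top',(240,118,275,160)),('scene',(200,180,225,225))):
    im=cv2.imread(f'pics/{n[0]}5raw.png');x0,y0,x1,y1=b
    best=[]
    hsv=cv2.cvtColor(im,cv2.COLOR_BGR2HSV)
    br=cv2.inRange(hsv,(8,90,60),(28,255,255))[y0:y1,x0:x1]
    k,l,s,c=cv2.connectedComponentsWithStats(br);print(n,'brass',c[1:]+[x0,y0],s[1:,4])
    g=cv2.GaussianBlur(cv2.cvtColor(im,cv2.COLOR_BGR2GRAY),(0,0),.6).astype(float)
    # intensity template fit: foot/plug dark, tube mid, bg by local; residual to region means with fixed levels
    f3=im.astype(float)
    def f(p):
        t=tube(*p,.05); foot=sil(n,t[:1],g.shape);tb=sil(n,t[1:],g.shape)
        plug=sil(n,[np.r_[circ(*p,.132,.015),circ(*p,.14,.011)]],g.shape)
        rg=sil(n,[circ(.6535+gd[0],-.0252+gd[1],.05,.038)],g.shape)
        L=np.stack([1+0*foot,rg*(1-foot),foot*(1-tb),tb*(1-plug),plug],-1)[y0:y1,x0:x1].reshape(-1,5)
        Y=f3[y0:y1,x0:x1].reshape(-1,3)
        L[:,0]=1-np.minimum(1,L[:,1:].sum(1))
        w,*_=np.linalg.lstsq(L,Y,rcond=None)
        return np.abs(L@w-Y).sum()
    gd=[0,0]
    s0=np.array([.653,-.026])
    def F(q):
        global gd; gd=q[2:]; return f(q[:2])
    q0=np.r_[s0,0,0]
    r=minimize(F,q0,method='Nelder-Mead',options=dict(initial_simplex=np.vstack([q0]+[q0+.006*np.eye(4)[i] for i in range(4)]),xatol=1e-4,fatol=1,maxiter=300))
    print(n,'tube',r.x[:2],'green',r.x[2:]+[.6535,-.0252],r.fun)
    o=cv2.resize(im,None,fx=8,fy=8,interpolation=cv2.INTER_CUBIC)
    for c,zz,rr in((r.x[:2],.05,.03),(r.x[:2],.06,.03),(r.x[:2],.132,.015),(r.x[:2],.14,.011),(r.x[2:]+[.6535,-.0252],.05,.038)):
        cv2.polylines(o,[np.round((proj(n,circ(*c,zz,rr))+.5)*8-.5).astype(int)],True,(0,255,255),1)
    cv2.imwrite(f'pics/o8{n}.png',o[(y0-4)*8:(y1+4)*8,(x0-4)*8:(x1+10)*8])
a=cv2.imread('pics/o8top.png');b=cv2.imread('pics/o8scene.png');h=max(a.shape[0],b.shape[0]);o=np.zeros((h,a.shape[1]+b.shape[1],3),np.uint8);o[:a.shape[0],:a.shape[1]]=a;o[:b.shape[0],a.shape[1]:]=b;cv2.imwrite('pics/o8.png',o)
```

```text
top brass [[251.  131. ]
 [260.8 135.5]] [ 1 10]
top tube [ 0.65392649 -0.02661859] green [ 0.65131499 -0.02550229] 34273.37918022102
scene brass [[214.66666667 195.26666667]] [15]
scene tube [ 0.65344315 -0.0278153 ] green [ 0.65427687 -0.02705552] 28628.58089988112
```

View pics/o8.png

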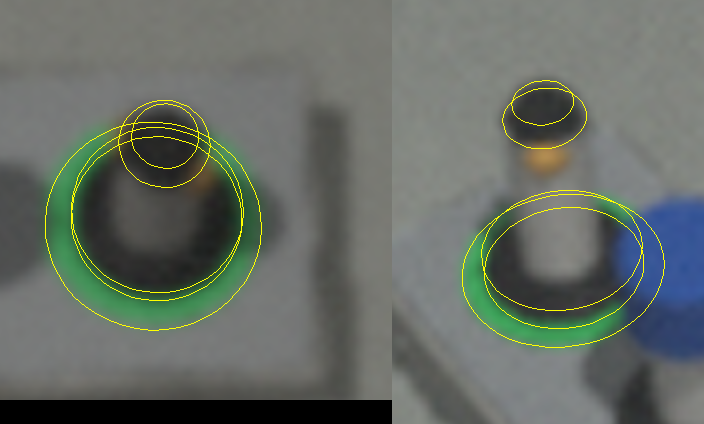

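The tube's position from camera fits and robot data is about (0.653, -0.0265). Lift the cap and carry it over.

```bash
python3 -m jog '{"offset":[[0,0,0.2],[0,0,0.5],[0,0,0.6],[0,0,0.7],[0,0,0.7],[0,0,0.6],[0,0,0.4],[0,0,0.2],[0,0,0]],"angular":[[0,0,0],[0,0,0],[0,0,0],[0,0,0],[0,0,0],[0,0,0],[0,0,0],[0,0,0],[0,0,0]],"jaw":[40,40,40,40,40,40,40,40,40]}'
python3 -m jog '{"offset":[[0.2,-0.2,0],[0.4,-0.4,0],[0.6,-0.6,0],[0.6,-0.6,0],[0.6,-0.6,0],[0.6,-0.6,0],[0.6,-0.6,0],[0.4,-0.4,0],[0.17,-0.16,0],[0,0,0],[0,0,0],[0,0,0]],"angular":[[0,0,0],[0,0,0],[0,0,0],[0,0,0],[0,0,0],[0,0,0],[0,0,0],[0,0,0],[0,0,0],[0,0,0],[0,0,0],[0,0,0]],"jaw":[40,40,40,40,40,40,40,40,40,40,40,40]}'
python3 -c "
from h import *
rem(.6532,-.0267,.1427,0)
f=manip.grab_frame('scene');cv2.imwrite('pics/s9raw.png',f);cv2.imwrite('pics/s9.png',cv2.resize(f[120:240,160:300],None,fx=5,fy=5,interpolation=cv2.INTER_CUBIC))"
```

```text
time: 13.9
tool_pos: [0.4447, 0.1812, 0.1987]
tool_rot: [0.501, -0.5, 0.499, -0.5]
contact_force: [0.1, -0.1, -0.4]
gripper_width: 0.549
time: 15.1
tool_pos: [0.6518, -0.0259, 0.1968]
tool_rot: [-0.501, 0.501, -0.5, 0.499]
contact_force: [-0.0, -0.8, -0.0]
gripper_width: 0.549
t 15.1 pos [ 0.6518 -0.0259  0.1968] jaw 0.17 yax [-1.1e-03  4.0e-04 -1.0e+00] F [-0.05 -0.79 -0.05] T [ 0.017 -0.011  0.051] w 46.85
units [ 0.029 -0.017 -1.083] -0.028
```

View pics/s9.png

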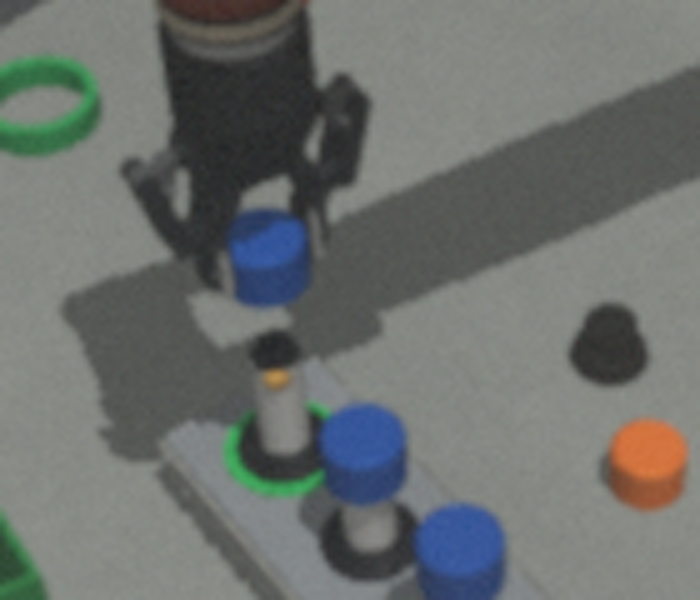

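Run:
```python
from h import *
im=cv2.imread('pics/s9raw.png')
def ov(c,t):
    o=cv2.resize(im,None,fx=8,fy=8,interpolation=cv2.INTER_CUBIC)
    for p,z,r in((c,.194,.024),(c,.228,.024),(t,.132,.015),(t,.14,.011),(t,.05,.03),(t,.06,.03)):
        cv2.polylines(o,[np.round((proj('scene',circ(*p,z,r))+.5)*8-.5).astype(int)],True,(0,255,255),1)
    cv2.imwrite('pics/o9.png',o[155*8:225*8,190*8:240*8])
b=blob(im,(105,90,30),(130,255,255),(195,155,230,183));print(b[0],b[1])
x,_=fit('scene',b[2].astype(float),lambda x,y:cap(x,y,.194),[.652,-.026]);print(x,_)
ov((.6518,-.0259),(.6534,-.0278))
```

```text
[213.43283582 170.89552239] [205 162  17  19 268]
[ 0.65020325 -0.02511456] 65.64705882352942
```

View pics/o9.png

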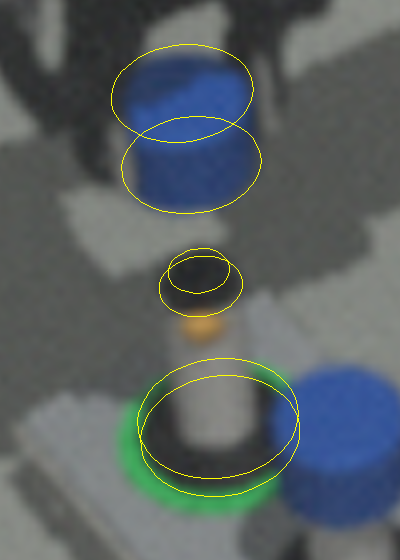

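The cap is within about 2 mm of the tube's axis. I'll apply a small correction, then lower until the rim is round the plug.

```bash
python3 -m jog '{"offset":[[0.04,-0.03,0],[0,0,-0.2],[0,0,-0.3],[0,0,-0.25],[0,0,-0.15],[0,0,-0.05],[0,0,0],[0,0,0]],"angular":[[0,0,0],[0,0,0],[0,0,0],[0,0,0],[0,0,0],[0,0,0],[0,0,0],[0,0,0]],"jaw":[40,40,40,40,40,40,40,40]}'
python3 -c "
from h import *
rem(.654,-.0275,.134,0)
f=manip.grab_frame('scene');cv2.imwrite('pics/s10.png',cv2.resize(f[140:240,170:270],None,fx=6,fy=6,interpolation=cv2.INTER_CUBIC))"
```

```text
time: 15.95
tool_pos: [0.655, -0.0285, 0.1503]
tool_rot: [0.501, -0.5, 0.499, -0.5]
contact_force: [-0.0, 0.2, -1.2]
gripper_width: 0.549
t 15.95 pos [ 0.655  -0.0285  0.1503] jaw 0.09 yax [ 8.e-04 -1.e-04 -1.e+00] F [-0.04  0.21 -1.19] T [-0.007 -0.01  -0.041] w 46.9
units [-0.021  0.021 -0.326] -0.016
```

View pics/s10.png

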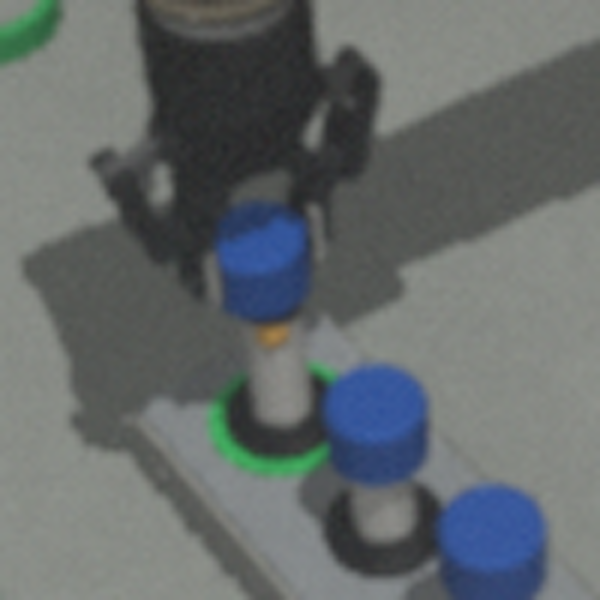

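```bash
python3 -m jog '{"offset":[[-0.02,0.02,0],[0,0,-0.05],[0,0,-0.05],[0,0,-0.05],[0,0,-0.05],[0,0,0],[0,0,0]],"angular":[[0,0,0],[0,0,0],[0,0,0],[0,0,0],[0,0,0],[0,0,0],[0,0,0]],"jaw":[40,40,40,40,40,40,40]}'
python3 -c "
from h import *
rem(.654,-.0275,.134,0)"
python3 -m jog '{"offset":[[0,0,-0.05],[0,0,-0.05],[0,0,0],[0,0,0]],"angular":[[0,0,0],[0,0,0],[0,0,0],[0,0,0]],"jaw":[40,40,40,40]}'
python3 -c "
from h import *
rem(.654,-.0275,.134,0)"
```

```text
time: 16.7
tool_pos: [0.6536, -0.0275, 0.1396]
tool_rot: [-0.5, 0.5, -0.5, 0.5]
contact_force: [0.1, 0.0, -0.7]
gripper_width: 0.543
t 16.7 pos [ 0.6536 -0.0275  0.1396] jaw 0.09 yax [-3.e-04  0.e+00 -1.e+00] F [ 0.15  0.04 -0.68] T [ 0.06   0.023 -0.026] w 46.36
units [ 0.008 -0.001 -0.113] -0.016
time: 17.1
tool_pos: [0.6536, -0.0274, 0.1346]
tool_rot: [-0.5, 0.5, -0.5, 0.499]
contact_force: [-0.7, 0.5, 0.0]
gripper_width: 0.547
t 17.1 pos [ 0.6536 -0.0274  0.1346] jaw 0.09 yax [-4.e-04  0.e+00 -1.e+00] F [-0.66  0.52  0.04] T [-0.024 -0.021 -0.038] w 46.69
units [ 0.009 -0.001 -0.012] -0.016
```

No contact on passing the plug. I'll press past the buttons slowly.

```bash
python3 -m jog '{"offset":[[0,0,-0.04],[0,0,-0.04],[0,0,-0.04],[0,0,0]],"angular":[[0,0,0],[0,0,0],[0,0,0],[0,0,0]],"jaw":[40,40,40,40]}'
python3 -m jog '{"offset":[[0,0,-0.04],[0,0,-0.04],[0,0,0]],"angular":[[0,0,0],[0,0,0],[0,0,0]],"jaw":[40,40,40]}'
python3 -m jog '{"offset":[[0,0,-0.04],[0,0,-0.04],[0,0,-0.04],[0,0,0],[0,0,0]],"angular":[[0,0,0],[0,0,0],[0,0,0],[0,0,0],[0,0,0]],"jaw":[40,40,40,40,40]}'
python3 -c "
from h import *
rem(.654,-.0275,.1147,0)"
```

```text
time: 17.5
tool_pos: [0.6545, -0.0279, 0.1321]
tool_rot: [0.501, -0.5, 0.499, -0.5]
contact_force: [-5.2, -1.1, 11.3]
gripper_width: 0.551
time: 17.8
tool_pos: [0.6555, -0.0279, 0.1305]
tool_rot: [0.501, -0.5, 0.498, -0.501]
contact_force: [-5.9, 0.2, 16.0]
gripper_width: 0.548
time: 18.3
tool_pos: [0.6531, -0.0272, 0.1177]
tool_rot: [-0.5, 0.501, -0.5, 0.499]
contact_force: [0.2, 0.7, -0.6]
gripper_width: 0.547
t 18.3 pos [ 0.6531 -0.0272  0.1177] jaw 0.1 yax [-1.6e-03  6.0e-04 -1.0e+00] F [ 0.15  0.7  -0.63] T [0.101 0.003 0.017] w 46.74
units [ 0.018 -0.006 -0.06 ] -0.016
```

It clicked: the force fell from 16 N to zero. Now I'll go down to the stop and build up the press.

```bash
python3 -m jog '{"offset":[[0,0,-0.03],[0,0,-0.03],[0,0,0],[0,0,0]],"angular":[[0,0,0],[0,0,0],[0,0,0],[0,0,0]],"jaw":[40,40,40,40]}'
python3 -m jog '{"offset":[[0,0,-0.02],[0,0,0],[0,0,0]],"angular":[[0,0,0],[0,0,0],[0,0,0]],"jaw":[40,40,40]}'
python3 -c "
from h import *
rem(.654,-.0275,.1147,0)"
```

```text
time: 18.7
tool_pos: [0.6536, -0.0275, 0.1156]
tool_rot: [-0.5, 0.5, -0.5, 0.5]
contact_force: [-0.4, 0.0, -0.2]
gripper_width: 0.553
time: 19.0
tool_pos: [0.6537, -0.0275, 0.1148]
tool_rot: [0.5, -0.5, 0.5, -0.5]
contact_force: [-0.4, -0.5, -1.3]
gripper_width: 0.551
t 19.0 pos [ 0.6537 -0.0275  0.1148] jaw 0.09 yax [ 1.e-04  0.e+00 -1.e+00] F [-0.41 -0.5  -1.32] T [-0.055  0.003  0.007] w 47.02
units [ 0.006 -0.001 -0.003] -0.015
```

```bash
python3 -m jog '{"offset":[[0,0,-0.03],[0,0,0],[0,0,0]],"angular":[[0,0,0],[0,0,0],[0,0,0]],"jaw":[40,40,40]}'
python3 -m jog '{"offset":[[0,0,-0.03],[0,0,0],[0,0,0]],"angular":[[0,0,0],[0,0,0],[0,0,0]],"jaw":[40,40,40]}'
python3 -c "
from h import *
rem(.654,-.0275,.1147,0)"
```

```text
time: 19.3
tool_pos: [0.6542, -0.0275, 0.1148]
tool_rot: [0.501, -0.5, 0.499, -0.5]
contact_force: [-2.4, 0.2, 5.3]
gripper_width: 0.549
time: 19.6
tool_pos: [0.6546, -0.0276, 0.1148]
tool_rot: [0.501, -0.5, 0.499, -0.5]
contact_force: [-4.3, -0.2, 10.4]
gripper_width: 0.55
t 19.6 pos [ 0.6546 -0.0276  0.1148] jaw 0.1 yax [ 2.1e-03 -4.0e-04 -1.0e+00] F [-4.28 -0.23 10.45] T [ 0.081  0.775 -0.008] w 46.96
units [-0.012  0.001 -0.002] -0.017
```

The press is 10 N, with 4 N sideways from arm compliance. I'll trim that and check that it holds and looks right.

```bash
python3 -m jog '{"offset":[[-0.02,0,0],[0,0,0],[0,0,0],[0,0,0],[0,0,0]],"angular":[[0,0,0],[0,0,0],[0,0,0],[0,0,0],[0,0,0]],"jaw":[40,40,40,40,40]}'
python3 -c "
from h import *
rem(.654,-.0275,.1147,0)
f=manip.grab_frame('scene');cv2.imwrite('pics/s11.png',cv2.resize(f[140:240,170:270],None,fx=6,fy=6,interpolation=cv2.INTER_CUBIC))
f=manip.grab_frame('scene')
rem(.654,-.0275,.1147,0)
"
```

```text
time: 20.1
tool_pos: [0.6542, -0.0275, 0.1147]
tool_rot: [0.501, -0.5, 0.498, -0.501]
contact_force: [-1.5, -0.2, 8.4]
gripper_width: 0.547
t 20.1 pos [ 0.6542 -0.0275  0.1147] jaw 0.1 yax [ 3.9e-03 -4.0e-04 -1.0e+00] F [-1.54 -0.24  8.41] T [ 0.141  0.318 -0.057] w 46.7
units [-0.005  0.001 -0.   ] -0.017
t 20.2 pos [ 0.6542 -0.0275  0.1147] jaw 0.1 yax [ 3.9e-03 -3.0e-04 -1.0e+00] F [-3.07 -0.1   8.15] T [ 0.136  0.337 -0.007] w 46.51
units [-0.004  0.001 -0.001] -0.017
```

View pics/s11.png

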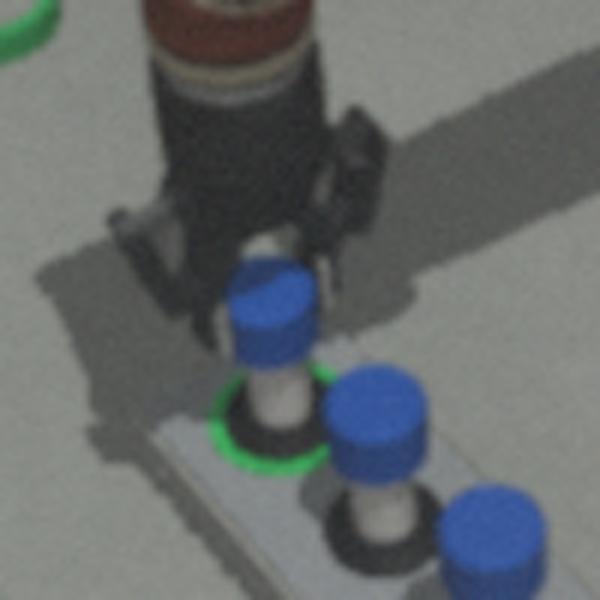

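The cap sits level with its neighbours' caps and the TCP height of 0.1147 is exactly what was predicted for fully home. The neighbours' pixels are unchanged. I'll top up the press to about 10 N.

```bash
python3 -m jog '{"offset":[[0,0,-0.01],[0,0,0],[0,0,0],[0,0,0],[0,0,0],[0,0,0]],"angular":[[0,0,0],[0,0,0],[0,0,0],[0,0,0],[0,0,0],[0,0,0]],"jaw":[40,40,40,40,40,40]}'
python3 -m jog '{"offset":[[0,0,0],[0,0,0],[0,0,0],[0,0,0],[0,0,0],[0,0,0]],"angular":[[0,0,0],[0,0,0],[0,0,0],[0,0,0],[0,0,0],[0,0,0]],"jaw":[40,40,40,40,40,40]}'
```

```text
time: 20.8
tool_pos: [0.6543, -0.0276, 0.1147]
tool_rot: [0.501, -0.5, 0.498, -0.501]
contact_force: [-4.2, 0.5, 10.2]
gripper_width: 0.548
time: 21.4
tool_pos: [0.6542, -0.0275, 0.1147]
tool_rot: [0.501, -0.5, 0.498, -0.501]
contact_force: [-2.1, 1.5, 10.3]
gripper_width: 0.549
```

Steady at 10.3 N, so I'm handing in.

```bash
python3 -c "
from h import *
print(manip.job_done());rem(.654,-.0275,.1147,0)"
```

```text
the job is handed in; nothing more can be done
None
the job is handed in; nothing more can be done
```

The leg tube is standing on the green spot with the blue cap clicked fully home. I handed the job in at about 21 s with the gripper still pressing the cap down.

- **Placing:** I set the tube down on the spot and let go. Pictures from both cameras put it about 1 to 3 mm from the spot's centre, well inside the 12 mm limit.
- **Capping:** The resistance rose to about 16 N, above the 7 to 13 N given, with about 6 N of sideways push alongside it. It then dropped to zero at the click. The cap stopped with the tool at a height of 0.1147 m, which is the height expected for the rim at 62 mm.
- **Final press:** The force held at 10.2 to 10.3 N over the last 1.2 s before hand-in, with 2 to 4 N sideways remaining from the arm flexing. The tool did not move in that time.
- **Other things:** The last picture shows the cap sitting like its neighbours' caps and both capped tubes where they were. I did not check the other bench items in that picture, but nothing suggested the arm had touched them.
- **Disagreements:** The two cameras differed by about 4 mm in y for the tube and the cap, so I worked with the average and robot contact data.

The hand-in gave no verdict, and I could not take a force reading after it.

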